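# Find the canisters that rattle

## Task

One or two of the three closed canisters in the blue rack have a loose steel nut shut inside, which cannot be seen. Find out which by lifting each and shaking or rocking it gently, stand every canister that rattles fully home and upright in a pocket of the red returns tray, and have the quiet ones standing fully home in the blue rack. Set them down softly without banging or forcing them, and leave the other things on the counter alone.

Things in the scene. Friction and masses are not known exactly. Their poses are not given: they have to be found in the camera images.
- blue_cap (a point): Closed aluminium canister, blue screw cap and band: round body 96 mm across, 55 mm high; on top a round cap 44 mm across, 40 mm high, to grip it by. Point: on the axis, half-way up the cap, 75 mm above the underside; z: the axis, up. Each canister weighs 150 to 540 g empty, all different: weight does not tell what is inside.
- yellow_cap (a point): Closed aluminium canister, yellow screw cap and band: round body 96 mm across, 55 mm high; on top a round cap 44 mm across, 40 mm high, to grip it by. Point: on the axis, half-way up the cap, 75 mm above the underside; z: the axis, up. A nut inside (220 g, 46 mm across, 24 mm high) lies loose on its floor, with about 21 mm of play to each side.
- white_cap (a point): Closed aluminium canister, white screw cap and band: round body 96 mm across, 55 mm high; on top a round cap 44 mm across, 40 mm high, to grip it by. Point: on the axis, half-way up the cap, 75 mm above the underside; z: the axis, up. A nut inside slides across when the canister is tipped 15 degrees or more and stays there when it is levelled, shifting the balance: about 0.08 N m between the two sides.
- rack_0 (a point): Pocket 1 of 3 of the blue rack (fixed block 130 x 410 x 30 mm, pockets 135 mm apart along its y, each with a canister in it at the start). Round, 108 mm across, 14 mm deep; its floor is a black spring pad, 2.5 N per mm, that gives up to 8 mm. Point: centre of the unloaded pad's top, z up. A canister is home with its underside on the pad (sunk 1 to 3 mm by its weight).
- rack_1 (a point): Pocket 2 of 3 of the blue rack (fixed block 130 x 410 x 30 mm, pockets 135 mm apart along its y, each with a canister in it at the start). Round, 108 mm across, 14 mm deep; its floor is a black spring pad, 2.5 N per mm, that gives up to 8 mm. Point: centre of the unloaded pad's top, z up. A canister is home with its underside on the pad (sunk 1 to 3 mm by its weight).
- rack_2 (a point): Pocket 3 of 3 of the blue rack (fixed block 130 x 410 x 30 mm, pockets 135 mm apart along its y, each with a canister in it at the start). Round, 108 mm across, 14 mm deep; its floor is a black spring pad, 2.5 N per mm, that gives up to 8 mm. Point: centre of the unloaded pad's top, z up. A canister is home with its underside on the pad (sunk 1 to 3 mm by its weight).
- tray_0 (a point): Pocket 1 of 2 of the red returns tray (fixed block 250 x 130 x 30 mm, pockets 135 mm apart along its x), empty at the start. Round, 108 mm across, 14 mm deep; its floor is a black spring pad, 2.5 N per mm, that gives up to 8 mm. Point: centre of the unloaded pad's top, z up.
- tray_1 (a point): Pocket 2 of 2 of the red returns tray (fixed block 250 x 130 x 30 mm, pockets 135 mm apart along its x), empty at the start. Round, 108 mm across, 14 mm deep; its floor is a black spring pad, 2.5 N per mm, that gives up to 8 mm. Point: centre of the unloaded pad's top, z up.
- bolt_box: Bystander: small grey and red carton, 70 x 100 x 60 mm; origin at the centre of its underside.
- thread_jar: Bystander: closed jar with a yellow label and black cap, 60 mm across, 90 mm high; origin at the centre of its underside.
- wrench: Bystander: steel wrench 150 mm long lying flat along its x, 10 mm thick; origin at its middle, underside.
Mind the look-alikes: they are no part of the job. Leave any purple look-alike of the part that bears white_cap alone.

How it is judged (in metres and radians):
On the way:
1. a canister with a nut in it has been lifted out of its pocket and moved so that the nut slides inside it ((((height (world z) of blue_cap above 0.121 m and distance between nut1_c0 and blue_cap below 0.1 m and horizontal distance between nut1_c0 and blue_cap above 0.012 m) or (height (world z) of blue_cap above 0.121 m and distance between nut2_c0 and blue_cap below 0.1 m and horizontal distance between nut2_c0 and blue_cap above 0.012 m)) or ((height (world z) of yellow_cap above 0.121 m and distance between nut1_c0 and yellow_cap below 0.1 m and horizontal distance between nut1_c0 and yellow_cap above 0.012 m) or (height (world z) of yellow_cap above 0.121 m and distance between nut2_c0 and yellow_cap below 0.1 m and horizontal distance between nut2_c0 and yellow_cap above 0.012 m)) or ((height (world z) of white_cap above 0.121 m and distance between nut1_c0 and white_cap below 0.1 m and horizontal distance between nut1_c0 and white_cap above 0.012 m) or (height (world z) of white_cap above 0.121 m and distance between nut2_c0 and white_cap below 0.1 m and horizontal distance between nut2_c0 and white_cap above 0.012 m)))).
At the end, for the whole second after the job is handed in: Every canister with a nut in it stands in a pocket of the red tray and every other one in a pocket of the blue rack: cap within 10 mm of the pocket's centre, underside no more than 4 mm above its unloaded pad, upright within 0.06 rad, at rest (((distance between any of nut1_c0, nut2_c0 and blue_cap below 0.1 m and angle between blue_cap's own z axis and vertical below 0.06 rad and ((horizontal distance between blue_cap and tray_0 below 0.01 m and z of blue_cap in the frame of tray_0 below 0.079 m) or (horizontal distance between blue_cap and tray_1 below 0.01 m and z of blue_cap in the frame of tray_1 below 0.079 m))) or (not (distance between any of nut1_c0, nut2_c0 and blue_cap below 0.1 m) and angle between blue_cap's own z axis and vertical below 0.06 rad and ((horizontal distance between blue_cap and rack_0 below 0.01 m and z of blue_cap in the frame of rack_0 below 0.079 m) or (horizontal distance between blue_cap and rack_1 below 0.01 m and z of blue_cap in the frame of rack_1 below 0.079 m) or (horizontal distance between blue_cap and rack_2 below 0.01 m and z of blue_cap in the frame of rack_2 below 0.079 m)))) and ((distance between any of nut1_c0, nut2_c0 and yellow_cap below 0.1 m and angle between yellow_cap's own z axis and vertical below 0.06 rad and ((horizontal distance between yellow_cap and tray_0 below 0.01 m and z of yellow_cap in the frame of tray_0 below 0.079 m) or (horizontal distance between yellow_cap and tray_1 below 0.01 m and z of yellow_cap in the frame of tray_1 below 0.079 m))) or (not (distance between any of nut1_c0, nut2_c0 and yellow_cap below 0.1 m) and angle between yellow_cap's own z axis and vertical below 0.06 rad and ((horizontal distance between yellow_cap and rack_0 below 0.01 m and z of yellow_cap in the frame of rack_0 below 0.079 m) or (horizontal distance between yellow_cap and rack_1 below 0.01 m and z of yellow_cap in the frame of rack_1 below 0.079 m) or (horizontal distance between yellow_cap and rack_2 below 0.01 m and z of yellow_cap in the frame of rack_2 below 0.079 m)))) and ((distance between any of nut1_c0, nut2_c0 and white_cap below 0.1 m and angle between white_cap's own z axis and vertical below 0.06 rad and ((horizontal distance between white_cap and tray_0 below 0.01 m and z of white_cap in the frame of tray_0 below 0.079 m) or (horizontal distance between white_cap and tray_1 below 0.01 m and z of white_cap in the frame of tray_1 below 0.079 m))) or (not (distance between any of nut1_c0, nut2_c0 and white_cap below 0.1 m) and angle between white_cap's own z axis and vertical below 0.06 rad and ((horizontal distance between white_cap and rack_0 below 0.01 m and z of white_cap in the frame of rack_0 below 0.079 m) or (horizontal distance between white_cap and rack_1 below 0.01 m and z of white_cap in the frame of rack_1 below 0.079 m) or (horizontal distance between white_cap and rack_2 below 0.01 m and z of white_cap in the frame of rack_2 below 0.079 m)))) and linear speed of each of blue_can, yellow_can, white_can below 0.02 m/s); the robot touches nothing.
It fails at once if a canister is pressed or knocked against rack, tray or counter with more than 40 N (contact force between any of blue_can, yellow_can, white_can and rack above 40 N or contact force between any of blue_can, yellow_can, white_can and tray above 40 N or contact force between any of blue_can, yellow_can, white_can and table above 40 N).
It fails at once if a canister is flung about faster than 1 m/s (linear speed of any of blue_can, yellow_can, white_can above 1 m/s).
It fails at once if two canisters are knocked together with more than 15 N (contact force between blue_can and yellow_can above 15 N or contact force between any of yellow_can, blue_can and white_can above 15 N).
It fails at once if the carton, jar or wrench is moved more than 20 mm (distance of any of bolt_box, thread_jar, wrench from where it was at the start of the episode above 0.02 m).
It also fails if it takes over 72 s, if anything falls off the work surface, if the arm or the gripper's body presses on something with over 40 N, if the wrist force passes 120 N, or if a joint passes its speed limit or range.

## Robot

A 6-joint arm with a two-finger parallel gripper is mounted at the origin on the work surface. World frame = base frame: x ahead of the robot, y to its left, z up, the work surface at z = 0. Lengths are in m, angles in degrees, forces in N, time in s.
With the tool pointing down it reaches from about 0.4 to 0.825 m from the base axis. Payload 7 kg.
Tool frame: the origin (TCP) lies at the very end of the fingers, on their centre line; the grasp point (between the pads) lies 19 mm behind it; z points along the fingers, y is the line along which they close (so a half turn about z gives the same grasp; the last joint's range is limited). The gripper opens to 88 mm and grips with 3 to 60 N. Pads are 19 mm wide; open, the fingers measure 130 mm over their backs; the gripper's body (78 mm by 193 mm) begins 47 mm behind the grasp point.
Start: joints at [82.741, 20.546, 0.682, 0, -70.136, -16.507], TCP at [0.272, 0.618, 0.227] pointing down, gripper open.
Joint ranges: [-176.03, 176.03], [-82.01, 121.73], [-58.28, 71.71], [-173.87, 95.51], [-174.79, -0.11], [-173.66, 173.66]. Speed limits (degrees/s): [136.94, 136.94, 172.46, 180, 180, 180].

## Interface

Orientations are given as [roll, pitch, yaw] about the fixed x, y, z axes, in that order (R = Rz(yaw) Ry(pitch) Rx(roll)).
In Python, from plant import r gives the robot as it stands. The module is installed in compiled form; this text tells all that it offers.
- The arm moves only by the tool jog_arm, never from a script. Its arguments are lists of equal length, an entry for each row: "travel": the shift along the tool's x, y, z each as a share of 50 cm, from -1 to 1, a list of three; "dr": the turn, a rotation vector about the tool's x, y, z each as a share of 360 degrees, from -1 to 1, a list of three; "claw": the opening, from 0 (shut) to 1 (fully open). A call has exactly 10 rows; each row is the pose to reach, as a shift and turn from the pose commanded when the call began, along the tool's axes at that moment, turning the shorter way round; what a row does not reach only later rows make up. A row lasts 1/8 s, in which the tool goes at most 62.5 mm and 10.7 degrees, less where a joint would pass 70% of its speed; a pose out of reach is approached as far as the arm can. A call with a number of a shift or a turn outside -1 to 1 is refused whole. A call with a gripper value outside its range is refused whole. The fingers move at their own pace and stop on an object; "newtons" is the grip in N (left out, the last holds). Time passes only in rows, so rows that repeat a pose let the fingers close, or fill a call up. It gives the time, the measured TCP pose, the force, the opening and the grip force at its end, in the units of the state.
- r.get_state(): the state, without advancing time (a new reading comes with each control period).
- r.capture(name): name is "scene" or "top" or "wrist"; returns a dict with "pixels" (384x512x3 uint8, red, green, blue), "range_z" (384x512 float32, m along the optical axis (not along the pixel's ray), 0 where there is no reading), "fx", "fy", "cx", "cy" (pixels), "dist_coeffs" ([k1, k2, p1, p2, k3] as OpenCV has them; the pictures are not rectified), "position" and "attitude" of the camera in the world; the wrist camera has in their place "hand_eye" (4x4, takes a point from camera to tool coordinates, whose origin is the TCP and whose axes are the flange's). Camera axes: x right, y up, looking along -z (the intrinsics and any distortion apply to the point x, -y, -z); pixel columns grow to the right and rows downward; lengths in m; the calibration is good to about 2 mm. A picture is of the moment at which its call begins: read the wrist's pose just before it.
- r.close_job(): hands the job in; it is judged then, once.
Trained networks look in the newest picture that a camera, given by its name, has taken for a name from the list of things; names that differ only in an ending like _2 or _b are one class to them, and where a whole thing is asked for, a point or a joint stands for the part that bears it (a point fixed in the world has none). Each returns a list of dicts, best first, with "conf" (0 to 1); they miss things now and then, are a little off and sometimes report something else, mostly with a low value. They report only what shows in the picture. A call takes as long as a camera call. They do not tell look-alikes from the thing itself.
- r.boxes_of(name, camera): "extent" ([left, top, right, bottom] in pixels, round what is visible of it).
- r.regions_of(name, camera): "pixels" (384x512 bool, what is visible of it) and "extent" ([left, top, right, bottom] in pixels, round what is visible of it).
- r.tip_of(name, camera): "at" ([column, row] in pixels: a listed point, or the origin of a listed thing).
The state is a dict: "time_s": time; "joints": joint angles; "qd": joint speeds; "joint_torque": joint torques, N m; "tcp_pos": TCP position; "eef_rot": TCP orientation; "contact_force": force on the tool from outside, world axes, zero at the start; "moment": the same for the moment, N m; "gripper_width": finger opening in m; "gripper_force": force on a finger pad.
Only numpy, scipy, OpenCV 4.12 (cv2) and the standard library are available. Lean on these libraries where they do the work, as an engineer would, in place of code of your own. Each camera call takes 0.05 s, during which the arm holds its last target. There are 200 camera calls.

## Working session

There is one attempt and no reset: what is moved stays moved. The work goes in short steps, Python scripts to look and compute and a tool call to move; the robot and the scene stay as the last step left them, time stands still between calls to the robot, and variables do not carry over. Pictures are saved under pics/ and viewed, at most 10 in all, crops included, and the job is handed in when it is done.

Besides the shell and the picture viewer there is one more tool, called after "Request:" as a command line: name --argument value ..., lists and objects as JSON in quotes. jog_arm: Moves the arm, as the interface text tells. Its arguments: {"type":"object","properties":{"travel":{"type":"array"},"dr":{"type":"array"},"claw":{"type":"array"},"newtons":{"type":"number"}},"required":["travel","dr","claw"]}

```bash
mkdir -p pics; cat > h.py <<'E'
import numpy as np,cv2
from scipy.spatial.transform import Rotation as R
from plant import r
def cam(name):
    s=r.get_state(); c=r.capture(name)
    if 'hand_eye' in c and c['hand_eye'] is not None:
        T=np.eye(4);T[:3,:3]=R.from_euler('xyz',s['eef_rot'],degrees=True).as_matrix();T[:3,3]=s['tcp_pos'];c['T']=T@np.array(c['hand_eye'])
    else:
        c['T']=None
    return c
def world(c,u,v,z=None):
    K=np.array([[c['fx'],0,c['cx']],[0,c['fy'],c['cy']],[0,0,1]])
    p=cv2.undistortPoints(np.array([[[u,v]]],float),K,np.array(c['dist_coeffs'],float))[0,0]
    d=np.array([p[0],-p[1],-1.]); T=c['T']
    if z is None:
        return T[:3,:3]@(d*c['range_z'][int(v),int(u)])+T[:3,3]
    w=T[:3,:3]@d; return T[:3,3]+w*(z-T[2,3])/w[2]
E
python3 - <<'E'
from h import *
print(r.get_state())
for n in ['scene','top']:
    c=cam(n); print(n,c['position'],c['attitude'],c['fx'],c['dist_coeffs'])
    cv2.imwrite(f'pics/{n}0.png',c['pixels'][:,:,::-1])
    for t in ['blue_cap','yellow_cap','white_cap','rack_0','tray_0','bolt_box','thread_jar','wrench']:
        print(t,[(np.round(d['at']),round(d['conf'],2)) for d in r.tip_of(t,n)])
E
```

```text
{'time_s': 0.0, 'joints': array([ 8.27405780e+01,  2.05891757e+01,  6.33989259e-01, -1.76746317e-02,
       -7.01379337e+01, -1.65061057e+01]), 'qd': array([ 0.09833442,  0.04046665, -0.03338041, -0.06741866, -0.02891911,
       -0.00539903]), 'joint_torque': array([ 4.60474203e-04, -5.82712519e+01,  2.93043101e+01,  6.99726105e+00,
        6.83893843e-03, -1.48835288e-04]), 'tcp_pos': array([0.27187116, 0.61728617, 0.22565754]), 'eef_rot': array([ 1.79905996e+02, -1.05285086e-02, -2.37715377e+01]), 'contact_force': array([-0.10717352, -0.65280988, -0.61632598]), 'moment': array([-0.00713991, -0.03228567,  0.01416639]), 'gripper_force': 0.0, 'gripper_width': 0.08746907791832555}
scene [ 1.1614769  -0.29830205  0.96269488] [ 3.52744459e+01 -4.97983390e-02  7.27675022e+01] 386.5121932226725 [-0.04133234  0.          0.          0.          0.        ]
blue_cap [(array([378., 154.]), 0.93), (array([283., 255.]), 0.65)]
yellow_cap [(array([290., 168.]), 0.94)]
white_cap [(array([304., 130.]), 0.88), (array([336., 160.]), 0.68)]
rack_0 [(array([288., 184.]), 0.82), (array([369., 169.]), 0.71), (array([329., 177.]), 0.62)]
tray_0 [(array([204., 215.]), 0.81), (array([195., 180.]), 0.76)]
bolt_box [(array([281., 254.]), 0.8)]
thread_jar [(array([128., 242.]), 0.97), (array([289., 186.]), 0.55), (array([293., 169.]), 0.33)]
wrench [(array([344., 232.]), 0.73)]
top [ 0.50404463 -0.08571414  1.02536527] [  3.71948251  -1.58215107 -91.69890105] 378.1727974212107 [-0.08512799  0.          0.          0.          0.        ]
blue_cap [(array([ 98., 198.]), 0.76)]
yellow_cap [(array([205., 202.]), 0.89)]
white_cap []
rack_0 []
tray_0 [(array([310., 239.]), 0.72), (array([309., 188.]), 0.69)]
bolt_box [(array([241., 128.]), 0.92)]
thread_jar [(array([390., 178.]), 0.97), (array([168., 134.]), 0.39)]
wrench [(array([169., 136.]), 0.97)]
```

View pics/scene0.png

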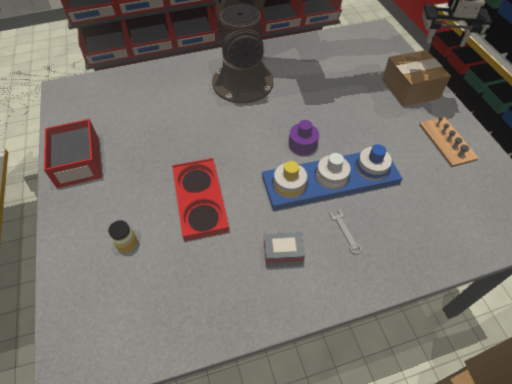

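View pics/top0.png

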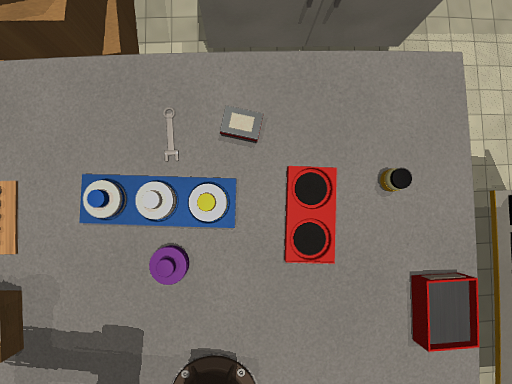

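Scene: the rack holds yellow (290,168), white (336,160) and blue (378,154). The white_cap hit at (304,130) is the purple look-alike, and the blue hit at (283,255) is the carton. The tray pockets are at about (197,181) and (204,217).
Candidates in the top view: blue cap (98,198), white (152,200), yellow (207,202). The purple look-alike (168,264) stays alone.

```bash
cat >> h.py <<'E'
_c=cam
def cam(name):
    c=_c(name)
    if c['T'] is None:
        T=np.eye(4);T[:3,:3]=R.from_euler('xyz',c['attitude'],degrees=True).as_matrix();T[:3,3]=c['position'];c['T']=T
    return c
def pts(c):
    K=np.array([[c['fx'],0,c['cx']],[0,c['fy'],c['cy']],[0,0,1]])
    v,u=np.mgrid[:384,:512]
    p=cv2.undistortPoints(np.stack([u,v],-1).reshape(-1,1,2).astype(float),K,np.array(c['dist_coeffs'],float)).reshape(384,512,2)
    d=np.stack([p[...,0],-p[...,1],-np.ones((384,512))],-1)*c['range_z'][...,None]
    return d@c['T'][:3,:3].T+c['T'][:3,3]
E
python3 - <<'E'
from h import *
c=cam('top'); P=pts(c); h=cv2.cvtColor(c['pixels'],cv2.COLOR_RGB2HSV)
v,u=np.mgrid[:384,:512]
def near(x,y,rad): return (u-x)**2+(v-y)**2<rad**2
for n,x,y in [('blue',98,198),('white',152,200),('yellow',207,202),('purple',168,264)]:
    m=near(x,y,30)&(P[...,2]>.095)&(P[...,2]<.13); q=P[m]
    (a,b),rad=cv2.minEnclosingCircle(q[:,:2].astype(np.float32))
    m2=near(x,y,32)&(P[...,2]>.055)&(P[...,2]<.08); q2=P[m2]
    (a2,b2),rad2=cv2.minEnclosingCircle(q2[:,:2].astype(np.float32))
    print(n,m.sum(),np.round(np.median(q[:,2]),4),np.round([a,b,rad],4),'body',np.median(q2[:,2]),np.round([a2,b2,rad2],4))
for n,x,y in [('t0',310,239),('t1',310,188)]:
    m=near(x,y,24)&(h[...,2]<50); e=cv2.fitEllipse(np.argwhere(m)[:,::-1].astype(np.float32)) if 0 else None
    q=P[m]; print(n,m.sum(),np.median(q[:,2]),q[:,:2].mean(0), world(c,u[m].mean(),v[m].mean(),.016))
for n,lo,hi,box in [('rack',100,125,(60,160,250,240)),('tray',0,8,(275,150,350,275))]:
    m=(h[...,0]>=lo)&(h[...,0]<=hi)&(h[...,1]>120)&(P[...,2]>.022)&(P[...,2]<.038)&(u>box[0])&(u<box[2])&(v>box[1])&(v<box[3])
    print(n,cv2.minAreaRect(P[m][:,:2].astype(np.float32)),np.median(P[m][:,2]))
E
```

```text
blue 285 0.1104 [0.5419 0.267  0.0227] body 0.07065319045700114 [0.5427 0.2671 0.0489]
white 261 0.1095 [0.5363 0.134  0.0221] body 0.06937981534558574 [0.5391 0.1535 0.0682]
yellow 258 0.1103 [ 0.5271 -0.0018  0.0219] body 0.07007371461244888 [ 0.5272 -0.0016  0.0481]
purple 157 0.0964 [0.3697 0.1041 0.0216] body 0.05641720604031564 [0.3688 0.1046 0.0474]
t0 803 0.016176475172174465 [ 0.42417639 -0.26484699] [ 0.42357601 -0.26612425  0.016     ]
t1 804 0.01647760406339993 [ 0.55691054 -0.27328758] [ 0.5572053  -0.27477161  0.016     ]
rack ((0.535883367061615, 0.1345244199037552), (0.4111025631427765, 0.12997309863567352), 86.62397003173828) 0.030555482118656885
tray ((0.48793792724609375, -0.2711508572101593), (0.12967854738235474, 0.25517192482948303), 86.37788391113281) 0.030356143230828136
```

Request:
jog_arm --travel '[[0.777,0.424,0.041],[0.777,0.424,0.041],[0.777,0.424,0.041],[0.777,0.424,0.041],[0.777,0.424,0.041],[0.777,0.424,0.041],[0.777,0.424,0.041],[0.777,0.424,0.041],[0.777,0.424,0.041],[0.777,0.424,0.041]]' --dr '[[0,0,-0.066],[0,0,-0.066],[0,0,-0.066],[0,0,-0.066],[0,0,-0.066],[0,0,-0.066],[0,0,-0.066],[0,0,-0.066],[0,0,-0.066],[0,0,-0.066]]' --claw '[1,1,1,1,1,1,1,1,1,1]'

```text
time_s: 2.2
tcp_pos: [0.5417, 0.2681, 0.2062]
eef_rot: [-180.0, -0.0, 0.1]
contact_force: [-0.2, 1.0, 0.0]
gripper_width: 0.0876
gripper_force: 0.0
```

```bash
python3 - <<'E'
from h import *
c=cam('wrist'); P=pts(c); cv2.imwrite('pics/w1.png',c['pixels'][:,:,::-1])
for t in ['blue_cap','white_cap']:
    for d in r.tip_of(t,'wrist'): print(t,np.round(d['at']),d['conf'],world(c,*d['at'],z=.089))
m=(P[...,2]>.1)&(P[...,2]<.125)&(np.hypot(P[...,0]-.542,P[...,1]-.267)<.04)
q=P[m];print(m.sum(),cv2.minEnclosingCircle(q[:,:2].astype(np.float32)),np.median(q[:,2]) if m.sum() else 0)
s=r.get_state();print(s['joints'],s['moment'],s['contact_force'])
E
```

```text
blue_cap [259. 185.] 0.79 [0.5427057 0.2657734 0.089    ]
blue_cap [416.   0.] 0.39 [0.69044709 0.14457427 0.089     ]
white_cap [409. 193.] 0.91 [0.53543783 0.13508397 0.089     ]
2341 ((0.5416911840438843, 0.2680686116218567), 0.022050321102142334) 0.10992495973196403
[ 4.48541115e+01  1.47388380e+01 -1.03165232e+01 -4.61975881e-03
 -6.49277123e+01  4.52452758e+01] [-0.03624147  0.01194758  0.05551887] [-0.25945894  0.01903588  0.05511061]
```

View pics/w1.png

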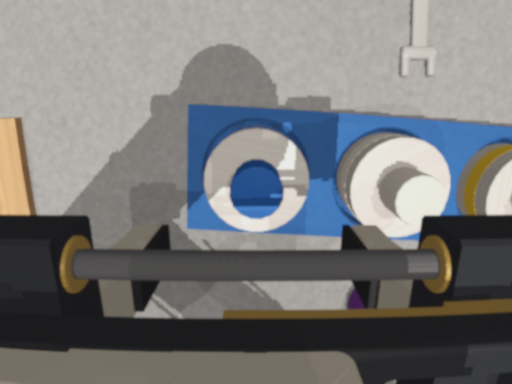

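The wrist view shows the blue cap (259,185) directly below the tool, white at (418,200), and yellow at the right edge. All agree with the estimates.

Request:
jog_arm --travel '[[0,0,0.08],[0,0,0.16],[0,0,0.22],[0,0,0.256],[0,0,0.256],[0,0,0.256],[0,0,0.256],[0,0,0.256],[0,0,0.256],[0,0,0.256]]' --dr '[[0,0,0],[0,0,0],[0,0,0],[0,0,0],[0,0,0],[0,0,0],[0,0,0],[0,0,0],[0,0,0],[0,0,0]]' --claw '[1,1,1,1,0.4,0.4,0.4,0.4,0.4,0.4]' --newtons 35

```text
time_s: 3.6
tcp_pos: [0.5423, 0.2672, 0.0783]
eef_rot: [-180.0, -0.0, -0.0]
contact_force: [-0.6, -0.2, 1.3]
gripper_width: 0.0435
gripper_force: 35.0
```

Request:
jog_arm --travel '[[0,0,-0.04],[0,0,-0.1],[0,0,-0.16],[0,0,-0.18],[0,0,-0.18],[0,0,-0.18],[0,0,-0.18],[0,0,-0.18],[0,0,-0.18],[0,0,-0.18]]' --dr '[[0,0,0],[0,0,0],[0,0,0],[0.025,0,0],[0.05,0,0],[0.065,0,0],[0.065,0,0],[0.04,0,0],[0.015,0,0],[0,0,0]]' --claw '[0.4,0.4,0.4,0.4,0.4,0.4,0.4,0.4,0.4,0.4]'

```text
time_s: 4.85
tcp_pos: [0.5422, 0.2685, 0.1684]
eef_rot: [179.7, -0.1, 0.1]
contact_force: [0.4, 0.1, -3.3]
gripper_width: 0.0435
gripper_force: 35.0
```

```bash
cat > m.py <<'E'
from h import *
a=[]
for i in range(8):
    r.capture('wrist'); s=r.get_state(); a.append(np.r_[s['moment'],s['contact_force']])
print(np.round(np.array(a)[:,:3],3)); print(np.round(np.mean(a[3:],0),3),s['eef_rot'],s['gripper_width'],s['time_s'])
E
python3 m.py
```

```text
[[ 0.346 -0.308  0.012]
 [ 0.059  0.048  0.015]
 [-0.029 -0.006 -0.052]
 [-0.07   0.056 -0.057]
 [-0.065  0.005 -0.015]
 [-0.093 -0.058  0.006]
 [-0.042 -0.038 -0.034]
 [-0.098 -0.041 -0.027]]
[-0.074 -0.015 -0.025 -0.044  0.268 -1.278] [-1.79948502e+02 -1.50172805e-02 -7.20771675e-02] 0.04357606840703728 5.25
```

Request:
jog_arm --travel '[[0,0,0],[0,0,0],[0,0,0],[0,0,0],[0,0,0],[0,0,0],[0,0,0],[0,0,0],[0,0,0],[0,0,0]]' --dr '[[-0.02,0,0],[-0.045,0,0],[-0.065,0,0],[-0.065,0,0],[-0.065,0,0],[-0.04,0,0],[-0.015,0,0],[0,0,0],[0,0,0],[0,0,0]]' --claw '[0.4,0.4,0.4,0.4,0.4,0.4,0.4,0.4,0.4,0.4]'

```text
time_s: 6.5
tcp_pos: [0.5426, 0.2664, 0.169]
eef_rot: [-180.0, -0.1, -0.1]
contact_force: [0.1, -0.2, -1.8]
gripper_width: 0.0431
gripper_force: 35.0
```

```bash
python3 m.py
```

```text
[[ 0.015 -0.017  0.033]
 [-0.04   0.013  0.025]
 [-0.011 -0.05   0.012]
 [-0.027  0.014 -0.048]
 [-0.017 -0.044 -0.016]
 [-0.019 -0.006  0.017]
 [ 0.    -0.007  0.028]
 [-0.065 -0.009  0.034]]
[-0.026 -0.011  0.003  0.049  0.036 -1.974] [1.79961666e+02 2.65636782e-02 3.27782982e-02] 0.04320431572159581 6.9
```

Request:
jog_arm --travel '[[0,0,0],[0,0,0],[0,0,0],[0,0,0],[0,0,0],[0,0,0],[0,0,0],[0,0,0],[0,0,0],[0,0,0]]' --dr '[[0.02,0,0],[0.045,0,0],[0.065,0,0],[0.065,0,0],[0.065,0,0],[0.04,0,0],[0.015,0,0],[0,0,0],[0,0,0],[0,0,0]]' --claw '[0.4,0.4,0.4,0.4,0.4,0.4,0.4,0.4,0.4,0.4]'

```text
time_s: 8.15
tcp_pos: [0.5416, 0.2681, 0.1678]
eef_rot: [-180.0, 0.0, 0.1]
contact_force: [0.4, 0.9, -1.8]
gripper_width: 0.0437
gripper_force: 35.0
```

```bash
sed -i 's/range(8)/range(14)/;s/a\[3:\]/a[4:]/;s/^print(np.round(np.array(a)\[:,:3\],3)); //' m.py; python3 m.py
```

```text
[-0.038  0.011  0.007 -0.092 -0.036 -1.547] [-1.79997727e+02 -2.96040995e-04 -1.40068239e-02] 0.04379717626448211 8.85
```

Blue is quiet: there's no moment shift, and at about 160 g it's too light to hold a nut. I'm setting it back.

Request:
jog_arm --travel '[[0,0,0.06],[0,0,0.11],[0,0,0.14],[0,0,0.16],[0,0,0.17],[0,0,0.18],[0,0,0.18],[0,0,0.18],[0,0,0.18],[0,0,0.18]]' --dr '[[0,0,0],[0,0,0],[0,0,0],[0,0,0],[0,0,0],[0,0,0],[0,0,0],[0,0,0],[0,0,0],[0,0,0]]' --claw '[0.4,0.4,0.4,0.4,0.4,0.4,0.4,1,1,1]'

```text
time_s: 10.1
tcp_pos: [0.5422, 0.2672, 0.0783]
eef_rot: [-180.0, -0.0, -0.0]
contact_force: [-0.2, 0.5, -0.0]
gripper_width: 0.0681
gripper_force: 0.0
```

Request:
jog_arm --travel '[[0,0,0],[0,0,-0.1],[0,0,-0.15],[-0.005,0.12,-0.15],[-0.012,0.235,-0.15],[-0.012,0.267,-0.15],[-0.012,0.267,-0.1],[-0.012,0.267,-0.03],[-0.012,0.267,0],[-0.012,0.267,0]]' --dr '[[0,0,0],[0,0,0],[0,0,0],[0,0,0],[0,0,0],[0,0,0],[0,0,0],[0,0,0],[0,0,0],[0,0,0]]' --claw '[1,1,1,1,1,1,1,1,1,0.4]'

```text
time_s: 11.35
tcp_pos: [0.5358, 0.1336, 0.0773]
eef_rot: [179.9, 0.1, 0.0]
contact_force: [-0.2, 0.8, 0.7]
gripper_width: 0.0817
gripper_force: 0.0
```

Request:
jog_arm --travel '[[0,0,0],[0,0,0],[0,0,0],[0,0,0],[0,0,0],[0,0,-0.03],[0,0,-0.09],[0,0,-0.15],[0,0,-0.18],[0,0,-0.18]]' --dr '[[0,0,0],[0,0,0],[0,0,0],[0,0,0],[0,0,0],[0,0,0],[0,0,0],[0,0,0],[0,0,0],[0,0,0]]' --claw '[0.4,0.4,0.4,0.4,0.4,0.4,0.4,0.4,0.4,0.4]'

```text
time_s: 12.6
tcp_pos: [0.5363, 0.134, 0.1689]
eef_rot: [-179.9, -0.1, -0.0]
contact_force: [0.4, -0.2, -5.1]
gripper_width: 0.0436
gripper_force: 35.0
```

Request:
jog_arm --travel '[[0,0,0],[0,0,0],[0,0,0],[0,0,0],[0,0,0],[0,0,0],[0,0,0],[0,0,0],[0,0,0],[0,0,0]]' --dr '[[0.02,0,0],[0.045,0,0],[0.065,0,0],[0.065,0,0],[0.065,0,0],[0.04,0,0],[0.015,0,0],[0,0,0],[0,0,0],[0,0,0]]' --claw '[0.4,0.4,0.4,0.4,0.4,0.4,0.4,0.4,0.4,0.4]'

```text
time_s: 13.85
tcp_pos: [0.5356, 0.1347, 0.1678]
eef_rot: [-179.9, 0.0, 0.1]
contact_force: [-0.6, -0.3, -4.2]
gripper_width: 0.0436
gripper_force: 35.0
```

```bash
python3 m.py
```

```text
[-1.000e-03 -1.300e-02 -1.000e-02 -9.100e-02  6.900e-02 -4.912e+00] [-1.79999403e+02  6.78638612e-04 -1.35351693e-02] 0.04363063694465933 14.55
```

Request:
jog_arm --travel '[[0,0,0],[0,0,0],[0,0,0],[0,0,0],[0,0,0],[0,0,0],[0,0,0],[0,0,0],[0,0,0],[0,0,0]]' --dr '[[-0.02,0,0],[-0.045,0,0],[-0.065,0,0],[-0.065,0,0],[-0.065,0,0],[-0.04,0,0],[-0.015,0,0],[0,0,0],[0,0,0],[0,0,0]]' --claw '[0.4,0.4,0.4,0.4,0.4,0.4,0.4,0.4,0.4,0.4]'

```text
time_s: 15.8
tcp_pos: [0.5363, 0.1329, 0.1686]
eef_rot: [180.0, -0.0, -0.1]
contact_force: [-0.4, 0.3, -5.3]
gripper_width: 0.0434
gripper_force: 35.0
```

```bash
python3 m.py
```

```text
[-7.000e-02 -1.200e-02 -2.000e-03 -1.000e-03  2.000e-03 -4.769e+00] [ 1.79996199e+02  4.95268399e-03 -5.22375532e-04] 0.04330554088294534 16.5
```

Request:
jog_arm --travel '[[0,0,0],[0,0,0],[0,0,0],[0,0,0],[0,0,0],[0,0,0],[0,0,0],[0,0,0],[0,0,0],[0,0,0]]' --dr '[[0.02,0,0],[0.045,0,0],[0.065,0,0],[0.065,0,0],[0.065,0,0],[0.04,0,0],[0.015,0,0],[0,0,0],[0,0,0],[0,0,0]]' --claw '[0.4,0.4,0.4,0.4,0.4,0.4,0.4,0.4,0.4,0.4]'

```text
time_s: 17.75
tcp_pos: [0.5357, 0.1348, 0.168]
eef_rot: [-179.9, -0.0, 0.1]
contact_force: [-0.5, 0.3, -4.2]
gripper_width: 0.0434
gripper_force: 35.0
```

```bash
python3 m.py
```

```text
[-1.300e-02 -3.000e-03 -0.000e+00 -5.200e-02  4.100e-02 -4.667e+00] [-1.79999714e+02 -9.25156397e-04 -1.59431920e-02] 0.043358449036139154 18.45
```

White's moment shifts the expected way with tilt (−0.01 / −0.07 N m, repeatable). I'll carry it over the tray and repeat the test there.

Request:
jog_arm --travel '[[0,0,-0.08],[0,0.06,-0.12],[0.005,0.16,-0.12],[0.01,0.28,-0.12],[0.02,0.4,-0.12],[0.03,0.52,-0.12],[0.035,0.64,-0.12],[0.041,0.74,-0.12],[0.041,0.8,-0.12],[0.041,0.816,-0.12]]' --dr '[[0,0,0],[0,0,0],[0,0,0],[0,0,0],[0,0,0],[0,0,0],[0,0,0],[0,0,0],[0,0,0],[0,0,0]]' --claw '[0.4,0.4,0.4,0.4,0.4,0.4,0.4,0.4,0.4,0.4]'

```text
time_s: 19.7
tcp_pos: [0.5561, -0.2762, 0.2274]
eef_rot: [-180.0, 0.1, -0.1]
contact_force: [-0.2, 1.0, -4.3]
gripper_width: 0.0436
gripper_force: 35.0
```

Request:
jog_arm --travel '[[0,0,0],[0,0,0],[0,0,0],[0,0,0],[0,0,0],[0,0,0],[0,0,0],[0,0,0],[0,0,0],[0,0,0]]' --dr '[[-0.02,0,0],[-0.045,0,0],[-0.07,0,0],[-0.07,0,0],[-0.07,0,0],[-0.04,0,0],[-0.015,0,0],[0,0,0],[0,0,0],[0,0,0]]' --claw '[0.4,0.4,0.4,0.4,0.4,0.4,0.4,0.4,0.4,0.4]'

```text
time_s: 20.95
tcp_pos: [0.5566, -0.2749, 0.2281]
eef_rot: [180.0, -0.0, -0.1]
contact_force: [0.3, -0.0, -5.1]
gripper_width: 0.0434
gripper_force: 35.0
```

```bash
python3 m.py; python3 - <<'E'
from h import *
c=cam('wrist');P=pts(c);h=cv2.cvtColor(c['pixels'],cv2.COLOR_RGB2HSV)
cv2.imwrite('pics/w2.png',c['pixels'][:,:,::-1])
for d in r.tip_of('tray_0','wrist'): print(d['conf'],np.round(d['at']),world(c,*d['at'],z=.016))
m=(h[...,0]<=8)&(h[...,1]>120)&(P[...,2]>.024)&(P[...,2]<.036)
print(cv2.minAreaRect(P[m][:,:2].astype(np.float32)),m.sum())
c=cam('top')
for d in r.tip_of('white_cap','top'): print('w',d['conf'],np.round(d['at']))
for d in r.tip_of('tray_0','top'): print(d['conf'],np.round(d['at']),world(c,*d['at'],z=.016))
print(r.get_state()['tcp_pos'])
E
```

```text
[-8.300e-02  6.000e-03  1.000e-03  1.240e-01  7.900e-02 -5.192e+00] [ 1.79998977e+02 -4.47542452e-04 -3.43242153e-03] 0.04376507455327758 21.65
0.65 [254. 254.] [ 0.44879896 -0.27189617  0.016     ]
((0.5593854188919067, -0.25700560212135315), (0.3817668855190277, 0.18965499103069305), 14.235329627990723) 2713
w 0.63 [167. 266.]
0.93 [309. 188.] [ 0.55710863 -0.27092647  0.016     ]
0.62 [309. 238.] [ 0.42415348 -0.26537136  0.016     ]
[ 0.55658041 -0.2744022   0.22804811]
```

View pics/w2.png

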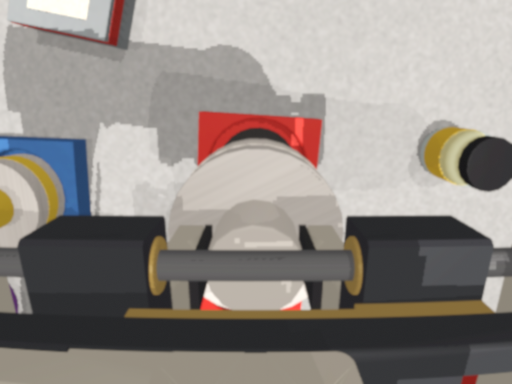

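The picture shows white held over the tray's far pocket. The tray's far corners are at (199,112) and (321,120). White's moment is now −0.083 N m, so it rattles. I'll check the pocket position from the corners.

```bash
python3 - <<'E'
from h import *
c=cam('wrist')
a=world(c,199,112,z=.03);b=world(c,321.5,120,z=.03)
d=(b-a)[:2];L=np.linalg.norm(d);d/=L;n=np.array([d[1],-d[0]]); 
if n[0]>0:n=-n
mid=(a+b)[:2]/2
print(a,b,L,'t1',mid+n*.0575,'t0',mid+n*.1925,mid+n*.125)
E
```

```text
[ 0.61664471 -0.21456221  0.03      ] [ 0.60841233 -0.34313167  0.03      ] 0.12883275469253788 t1 [ 0.55514603 -0.27517271] t0 [ 0.42042193 -0.26654624] [ 0.48778398 -0.27085947]
```

Request:
jog_arm --travel '[[-0.001,0,0.06],[-0.001,0,0.13],[-0.001,0,0.2],[-0.001,0,0.235],[-0.001,0,0.26],[-0.001,0,0.275],[-0.001,0,0.29],[-0.001,0,0.3],[-0.001,0,0.3],[-0.001,0,0.3]]' --dr '[[0,0,0],[0,0,0],[0,0,0],[0,0,0],[0,0,0],[0,0,0],[0,0,0],[0,0,0],[0,0,0],[0,0,0]]' --claw '[0.4,0.4,0.4,0.4,0.4,0.4,0.4,0.4,0.4,0.4]'

```text
time_s: 23.2
tcp_pos: [0.5565, -0.2745, 0.0789]
eef_rot: [180.0, -0.1, 0.0]
contact_force: [-0.2, 0.5, -1.3]
gripper_width: 0.0433
gripper_force: 35.0
```

Request:
jog_arm --travel '[[0,0,0],[0,0,0],[0,0,0],[0,0,-0.09],[0,0,-0.16],[-0.01,-0.11,-0.2],[-0.02,-0.23,-0.2],[-0.04,-0.35,-0.2],[-0.059,-0.47,-0.2],[-0.059,-0.546,-0.2]]' --dr '[[0,0,0],[0,0,0],[0,0,0],[0,0,0],[0,0,0],[0,0,0],[0,0,0],[0,0,0],[0,0,0],[0,0,0]]' --claw '[1,1,1,1,1,1,1,1,1,1]'

```text
time_s: 24.45
tcp_pos: [0.526, 0.0009, 0.1786]
eef_rot: [-180.0, -0.1, 0.1]
contact_force: [1.0, 1.1, 0.2]
gripper_width: 0.0876
gripper_force: 0.0
```

```bash
python3 - <<'E'
from h import *
c=cam('top');P=pts(c);v,u=np.mgrid[:384,:512]
for n,x,y in [('blue',.542,.267),('white',.556,-.2745)]:
    m=(np.hypot(P[...,0]-x,P[...,1]-y)<.04)&(P[...,2]>.1)&(P[...,2]<.125);q=P[m]
    print(n,m.sum(),cv2.minEnclosingCircle(q[:,:2].astype(np.float32)),np.median(q[:,2]),q[:,2].min(),q[:,2].max())
c=cam('wrist');P=pts(c)
m=(np.hypot(P[...,0]-.527,P[...,1]+.002)<.04)&(P[...,2]>.1)&(P[...,2]<.125);q=P[m]
print('y',m.sum(),cv2.minEnclosingCircle(q[:,:2].astype(np.float32)),r.get_state()['tcp_pos'])
E
```

```text
return _methods._mean(a, axis=axis, dtype=dtype,
  ret = ret.dtype.type(ret / rcount)
Traceback (most recent call last):
ValueError: zero-size array to reduction operation minimum which has no identity
```

Request:
jog_arm --travel '[[0,0,0.08],[0,0,0.16],[0,0,0.2],[0,0,0.2],[0,0,0.2],[0,0,0.2],[0,0,0.2],[0,0,0.2],[0,0,0.2],[0,0,0.2]]' --dr '[[0,0,0],[0,0,0],[0,0,0],[0,0,0],[0,0,0],[0,0,0],[0,0,0],[0,0,0],[0,0,0],[0,0,0]]' --claw '[1,1,1,1,0.4,0.4,0.4,0.4,0.4,0.4]'

```text
time_s: 25.75
tcp_pos: [0.5267, -0.0014, 0.0781]
eef_rot: [180.0, -0.0, -0.0]
contact_force: [0.1, -1.3, 1.0]
gripper_width: 0.043
gripper_force: 35.0
```

Request:
jog_arm --travel '[[0,0,-0.04],[0,0,-0.1],[0,0,-0.16],[0,0,-0.18],[0,0,-0.18],[0,0,-0.18],[0,0,-0.18],[0,0,-0.18],[0,0,-0.18],[0,0,-0.18]]' --dr '[[0,0,0],[0,0,0],[0,0,0],[0.025,0,0],[0.05,0,0],[0.065,0,0],[0.065,0,0],[0.04,0,0],[0.015,0,0],[0,0,0]]' --claw '[0.4,0.4,0.4,0.4,0.4,0.4,0.4,0.4,0.4,0.4]'

```text
time_s: 27.0
tcp_pos: [0.5267, 0.0001, 0.1685]
eef_rot: [179.7, -0.1, 0.1]
contact_force: [-0.6, -0.3, -4.0]
gripper_width: 0.0436
gripper_force: 35.0
```

```bash
python3 m.py
```

```text
[-6.800e-02 -1.800e-02  3.000e-03  2.480e-01 -3.300e-02 -3.116e+00] [-1.79992403e+02  1.28144231e-03 -5.73725997e-02] 0.04328874188045639 27.7
```

Request:
jog_arm --travel '[[0,0,0],[0,0,0],[0,0,0],[0,0,0],[0,0,0],[0,0,0],[0,0,0],[0,0,0],[0,0,0],[0,0,0]]' --dr '[[-0.02,0,0],[-0.045,0,0],[-0.065,0,0],[-0.065,0,0],[-0.065,0,0],[-0.04,0,0],[-0.015,0,0],[0,0,0],[0,0,0],[0,0,0]]' --claw '[0.4,0.4,0.4,0.4,0.4,0.4,0.4,0.4,0.4,0.4]'

```text
time_s: 28.95
tcp_pos: [0.5266, -0.0022, 0.1684]
eef_rot: [180.0, -0.0, -0.1]
contact_force: [1.2, -0.3, -3.8]
gripper_width: 0.0437
gripper_force: 35.0
```

```bash
python3 m.py
```

```text
[-0.032 -0.005  0.018 -0.174 -0.06  -2.972] [1.79996677e+02 4.70938168e-03 1.58214560e-03] 0.04347810970847949 29.65
```

Request:
jog_arm --travel '[[0,0,0],[0,0,0],[0,0,0],[0,0,0],[0,0,0],[0,0,0],[0,0,0],[0,0,0],[0,0,0],[0,0,0]]' --dr '[[0.02,0,0],[0.045,0,0],[0.065,0,0],[0.065,0,0],[0.065,0,0],[0.04,0,0],[0.015,0,0],[0,0,0],[0,0,0],[0,0,0]]' --claw '[0.4,0.4,0.4,0.4,0.4,0.4,0.4,0.4,0.4,0.4]'

```text
time_s: 30.9
tcp_pos: [0.5264, -0.0001, 0.1683]
eef_rot: [-179.9, -0.0, 0.1]
contact_force: [1.4, 0.1, -2.9]
gripper_width: 0.0435
gripper_force: 35.0
```

```bash
python3 m.py
```

```text
[-0.034 -0.027 -0.008 -0.173 -0.035 -3.058] [ 1.79999501e+02  3.36206327e-03 -1.56850179e-02] 0.04306075953284533 31.6
```

Yellow is quiet: no shift, and at about 310 g it weighs less than the lightest canister with a nut could (370 g). I'm setting it back.

Request:
jog_arm --travel '[[0,0,0.06],[0,0,0.11],[0,0,0.14],[0,0,0.16],[0,0,0.17],[0,0,0.18],[0,0,0.18],[0,0,0.18],[0,0,0.18],[0,0,0.18]]' --dr '[[0,0,0],[0,0,0],[0,0,0],[0,0,0],[0,0,0],[0,0,0],[0,0,0],[0,0,0],[0,0,0],[0,0,0]]' --claw '[0.4,0.4,0.4,0.4,0.4,0.4,0.4,0.4,1,1]'

```text
time_s: 32.85
tcp_pos: [0.5268, -0.0013, 0.0784]
eef_rot: [-180.0, -0.0, 0.0]
contact_force: [-0.2, -0.1, 0.6]
gripper_width: 0.0581
gripper_force: 0.0
```

Request:
jog_arm --travel '[[0,0,0],[0,0,0],[0,0,-0.1],[0,0,-0.2],[0,0,-0.3],[0,0,-0.38],[-0.1,0,-0.4],[-0.2,0,-0.4],[-0.25,0,-0.4],[-0.25,0,-0.4]]' --dr '[[0,0,0],[0,0,0],[0,0,0],[0,0,0],[0,0,0],[0,0,0],[0,0,0],[0,0,0],[0,0,0],[0,0,0]]' --claw '[1,1,1,1,1,1,1,1,1,1]'

```text
time_s: 34.1
tcp_pos: [0.4004, -0.0015, 0.2788]
eef_rot: [-179.9, -0.1, 0.1]
contact_force: [0.1, 0.2, 1.0]
gripper_width: 0.0874
gripper_force: 0.0
```

```bash
python3 - <<'E'
from h import *
for cn in ['top','scene']:
  c=cam(cn);P=pts(c);cv2.imwrite(f'pics/{cn}9.png',c['pixels'][:,:,::-1])
  for n,x,y in [('blue',.542,.267),('yellow',.527,-.002),('white',.556,-.2745)]:
    m=(np.hypot(P[...,0]-x,P[...,1]-y)<.035)&(P[...,2]>.1)&(P[...,2]<.125);q=P[m]
    if m.sum()>20:print(cn,n,m.sum(),np.round(cv2.minEnclosingCircle(q[:,:2].astype(np.float32))[0],4),np.round([np.median(q[:,2]),*np.percentile(q[:,2],[5,95])],4))
s=r.get_state();print(s['time_s'],s['tcp_pos'],s['contact_force'])
E
```

```text
top blue 276 [0.5423 0.2674] [0.1103 0.1051 0.1133]
top yellow 256 [ 0.5274 -0.0014] [0.11   0.1073 0.1125]
top white 258 [ 0.5559 -0.275 ] [0.1095 0.1063 0.1121]
scene blue 161 [0.5438 0.2655] [0.1097 0.1028 0.1128]
scene yellow 173 [ 5.295e-01 -2.000e-04] [0.1091 0.1028 0.1113]
scene white 196 [ 0.5563 -0.2756] [0.1082 0.1022 0.1108]
34.2 [ 0.40192935 -0.00120528  0.27847   ] [ 0.62427181  0.40579662 -0.62850493]
```

View pics/scene9.png

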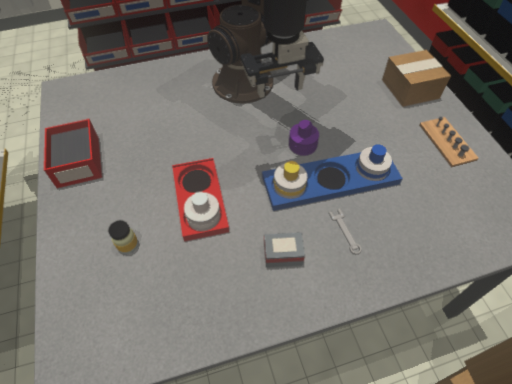

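The picture shows white (202,208) seated in the red tray, with yellow (291,178) and blue (377,158) home in the rack. The cap heights match those at the start, and the arm is clear.

```bash
python3 -c "
from plant import r
print(r.close_job())"
```

```text
the job is handed in; nothing more can be done
None
```

The white canister rattled and now stands in the red tray; blue and yellow were quiet and are back home in the blue rack, and the job is handed in (about 34 s used, no verdict returned).

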